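# Switch on the warmer under the dinner plate

### The job

Two identical plate warmers stand on the restaurant pass, both off. Switch on the one that the white dinner plate stands on, by pushing down the raised end of its black rocker switch until it snaps over and stays; leave the warmer with the cup off and leave the plate where it stands.

Things in the scene. Friction and masses are not known exactly. Their poses are not given: they have to be found in the camera images.
- switch_a (a point): Fixed point on the hinge axis, mid-rocker, of the switch to flip, 68 mm above the table. z up, y along the hinge, +x to the plate. The warmer is a fixed steel box 360 (x) by 240 mm, deck 60 mm high, reaching from x = -60 to +300 mm. Push straight down, gripper closed, at x = -17 mm, y = 0. Beside it at y = +78 mm: a fixed knob 30 mm wide, 78 mm high. A like warmer with a blue cup stands left or right.
- rocker_a (a joint): Black rocker, 56 mm (x) by 36 mm (y), top a shallow V, in a grey bezel 6 mm high; rad. -0.2 off (start): the -x half, nearer the robot, is raised, its edge 81 mm above the table. +0.2 on: that edge down at 70 mm. The valley of the V stays 73 mm high. Over-centre: resists with about 3 to 5 N until halfway, then snaps over and stays at the end.
- rocker_b (a joint): The like rocker of the other warmer (the one with the cup), rad: -0.2 off (start), +0.2 on. It must stay off.
- plate: White dinner plate, 200 mm wide, 20 mm high, loose on the black glass hot surface (64 mm above the table) of the warmer to switch on. Origin: centre of its underside, z up.

How it is judged:
By the outcome, as a careful person would: the job done as asked, in the order asked, and still so for the second after the job is handed in, with the robot touching nothing.
It also fails if it takes over 29 s, if anything falls off the work surface, if the arm or the gripper's body presses on something with over 40 N, if the wrist force passes 120 N, or if a joint passes its speed limit or range.

### The arm

A 7-joint arm with a two-finger parallel gripper is mounted at the origin on the work surface. World frame = base frame: x ahead of the robot, y to its left, z up, the work surface at z = 0. Lengths are in m, angles in rad, forces in N, time in s.
With the tool pointing down it reaches from about 0.4 to 0.85 m from the base axis. Payload 4.5 kg.
Tool frame: the origin (TCP) lies at the very end of the fingers, on their centre line; the grasp point (between the pads) lies 19 mm behind it; z points along the fingers, y is the line along which they close (so a half turn about z gives the same grasp; the last joint's range is limited). The gripper opens to 88 mm and grips with 3 to 60 N. Pads are 18 mm wide; open, the fingers measure 123 mm over their backs; the gripper's body (75 mm by 187 mm) begins 45 mm behind the grasp point.
Start: joints at [1.253, 0.689, -0.195, 1.565, 0.157, 0.902, -0.215], TCP at [0.215, -0.587, 0.239] pointing down, gripper open.
Joint ranges: [-3.01, 3.01], [-0.46, 2.08], [-1.47, 1.51], [0.13, 2.56], [-1, 4.14], [0.04, 2.09], [-2.66, 2.66]. Speed limits (rad/s): [2.57, 2.57, 3.14, 3.14, 3.14, 3.14, 3.14].

### API

Orientations are given as a unit quaternion [x, y, z, w].
In Python, from plant import r, eyes, nets gives the robot as it stands.
- The arm moves only by the shell command python3 -m pendant 'ROWS' [FORCE]. ROWS is JSON, a list of rows, each an object of numbers: "claw": the opening, from 0 (shut) to 1 (fully open); "dx", "dy", "dz": the shift along the world's x, y, z in mm; "twist": the turn about the world's z in rad. In form: [{"claw": .., "dx": .., "dy": .., "dz": .., "twist": ..}, ...]. A call has 1 to 8 rows; each row is the pose to reach, as a shift and turn from the pose commanded when the call began; what a row does not reach only later rows make up. A row lasts 1/10 s, in which the tool goes at most 50 mm and 8.59 degrees, less where a joint would pass 70% of its speed; a pose out of reach is approached as far as the arm can. A call with a gripper value outside its range is refused whole. The fingers move at their own pace and stop on an object; FORCE is the grip in N (left out, the last holds). Time passes only in rows, so rows that repeat a pose let the fingers close. It gives the time, the measured TCP pose, the force, the opening and the grip force at its end, in the units of the state.
- r.get_state(): the state, without advancing time (a new reading comes with each control period).
- eyes.snapshot(name): name is "scene" or "side" or "wrist"; returns (picture, depth): 400x640x3 uint8, blue, green, red; 400x640 float32, m along the optical axis (not along the pixel's ray), 0 where there is no reading.
- eyes.camera_info(name): a dict with "K" (3x3 intrinsics, pixels), "D" ([k1, k2, p1, p2, k3] as OpenCV has them; the pictures are not rectified), "world_to_cam" (4x4, takes a point from world to camera coordinates); the wrist camera has in their place "T_tool_cam" (4x4, takes a point from camera to tool coordinates, whose origin is the TCP and whose axes are the flange's). Camera axes: x right, y down, z forward; pixel columns grow to the right and rows downward; lengths in m; the calibration is good to about 2 mm. A picture is of the moment at which its call begins: read the wrist's pose just before it. camera_info takes no time and is no camera call.
- r.finish_job(): hands the job in; it is judged then, once.
Trained networks look in the newest picture that a camera, given by its name, has taken for a name from the list of things; names that differ only in an ending like _2 or _b are one class to them, and where a whole thing is asked for, a point or a joint stands for the part that bears it (a point fixed in the world has none). Each returns a list of dicts, best first, with "confidence" (0 to 1); they miss things now and then, are a little off and sometimes report something else, mostly with a low value. They report only what shows in the picture. A call takes as long as a camera call.
- nets.spot_in(camera, query): "box" ([left, top, width, height] as shares, 0 to 1, of the picture: columns of its width, rows of its height, round what is visible of it).
- nets.place_of(camera, query): "position" ([column, row] as shares, 0 to 1, of the picture: columns of its width, rows of its height: a listed point, or the origin of a listed thing).
The state is a dict: "clock": time; "q": joint angles; "qd": joint speeds; "joint_torque": joint torques, N m; "tool_pos": TCP position; "eef_rot": TCP orientation; "contact_force": force on the tool from outside, world axes, zero at the start; "moment": the same for the moment, N m; "opening": opening from 0.0 (shut) to 1.0 (fully open); "finger_force": force on a finger pad.
Only numpy, scipy, OpenCV 4.12 (cv2) and the standard library are available. Lean on these libraries where they do the work, as an engineer would, in place of code of your own. Each camera call takes 0.05 s, during which the arm holds its last target. There are 200 camera calls.

## Working session

There is one attempt and no reset: what is moved stays moved. The work goes in short steps, Python scripts to look and compute and a shell command to move; the robot and the scene stay as the last step left them, time stands still between calls to the robot, and variables do not carry over. Pictures are saved under pics/ and viewed, at most 10 in all, crops included, and the job is handed in when it is done.

```bash
mkdir -p pics; cat > h.py <<'E'
import numpy as np, cv2
from plant import r, eyes, nets
def ray(cam,u,v):
    i=eyes.camera_info(cam);K=np.array(i["K"],float);D=np.array(i["D"],float)
    n=cv2.undistortPoints(np.array([[[u,v]]],float),K,D)[0,0]
    M=np.linalg.inv(np.array(i["world_to_cam"]))
    return M[:3,3],M[:3,:3]@np.array([n[0],n[1],1])
def on_z(cam,u,v,z):
    o,d=ray(cam,u,v);return o+d*(z-o[2])/d[2]
def dep(cam,u,v,d):
    o,k=ray(cam,u,v);return o+k*d
E
python3 - <<'E'
from h import *
for c in("scene","side"):
    p,d=eyes.snapshot(c);cv2.imwrite(f"pics/{c}1.png",p);np.save(f"pics/{c}.npy",d)
    for q,z in(("switch_a",.068),("plate",.064),("rocker_a",.068)):
        for o in nets.place_of(c,q)[:3]:
            u,v=np.array(o["position"])*[640,400];print(c,q,o["confidence"],u,v,on_z(c,u,v,z).round(3))
print(r.get_state())
E
```

```text
scene switch_a 0.78 342.784 145.92000000000002 [0.513 0.19  0.068]
scene plate 0.59 418.624 166.4 [0.681 0.219 0.064]Traceback (most recent call last):
  File "<stdin>", line 5, in <module>
ValueError: it knows: plate, switch
```

View pics/scene1.png

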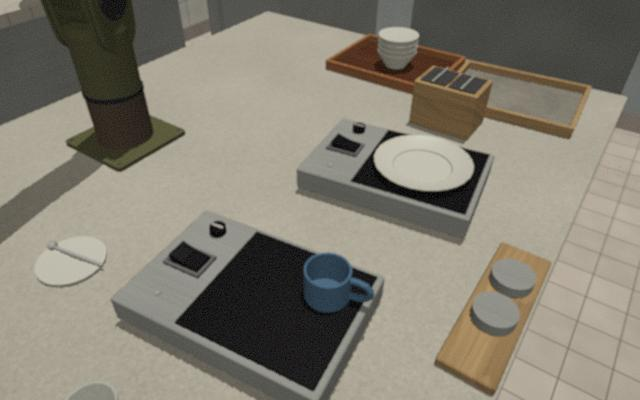

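The scene picture shows the plate on the far warmer (plate at about 422,163). Its black rocker is at about (346,145), with the knob at (359,128). The cup warmer is nearer the camera, with its rocker at (190,258).

```bash
python3 - <<'E'
from h import *
for c in("scene","side"):
    p,d=eyes.snapshot(c);cv2.imwrite(f"pics/{c}1.png",p);np.save(f"pics/{c}.npy",d)
    for q,z in(("switch_a",.068),("plate",.064)):
        for o in nets.place_of(c,q)[:3]:
            u,v=np.array(o["position"])*[640,400];print(c,q,o["confidence"],u,v,on_z(c,u,v,z).round(3))
# deck corners seen in scene: near-robot back, front-left, far-right, back-right
for u,v in((345,122),(300,170),(466,211),(493,155)): print(on_z("scene",u,v,.06).round(3))
print("knob",on_z("scene",359,127,.078).round(3))
s=r.get_state();print({k:s[k] for k in("clock","tool_pos","eef_rot","opening")})
E
```

```text
scene switch_a 0.91 343.68 145.4 [0.514 0.193 0.068]
scene plate 0.65 420.992 166.12 [0.685 0.223 0.064]
side switch_a 0.82 272.832 305.68 [0.516 0.192 0.068]
side plate 0.8 197.376 262.2 [0.687 0.218 0.064]
[0.456 0.292 0.06 ]
[0.483 0.072 0.06 ]
[0.814 0.143 0.06 ]
[0.792 0.354 0.06 ]
knob [0.51  0.265 0.078]
{'clock': 0.45, 'tool_pos': array([ 0.21538362, -0.58669624,  0.23867761]), 'eef_rot': array([ 9.84566597e-01,  1.75010327e-01, -4.07611674e-06, -2.95050471e-05]), 'opening': 0.9948669696572732}
```

View pics/side1.png

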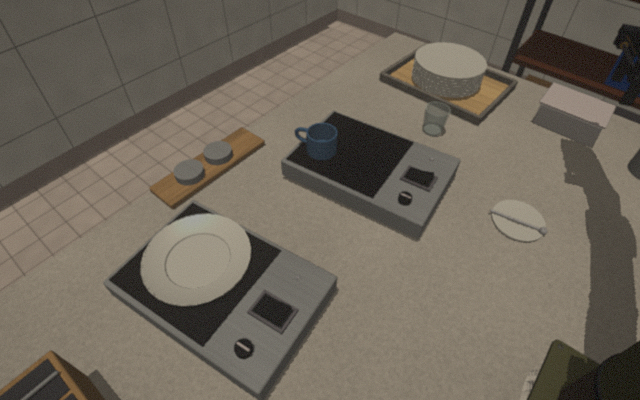

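The side picture agrees: the plate warmer's rocker is at about (273,310), the knob at (244,348), and the cup is on the other warmer. The warmer's yaw is about 0.195 rad and the push point is about (0.498, 0.189). I'll close the gripper, line the fingers up with the hinge (twist about -0.16) and go above it.

```bash
python3 -m pendant '[{"claw":0,"dx":150,"dy":300,"dz":40,"twist":-0.16},{"claw":0,"dx":150,"dy":300,"dz":40,"twist":-0.16},{"claw":0,"dx":150,"dy":300,"dz":40,"twist":-0.16},{"claw":0,"dx":150,"dy":300,"dz":40,"twist":-0.16},{"claw":0,"dx":150,"dy":300,"dz":40,"twist":-0.16},{"claw":0,"dx":150,"dy":300,"dz":40,"twist":-0.16},{"claw":0,"dx":150,"dy":300,"dz":40,"twist":-0.16},{"claw":0,"dx":150,"dy":300,"dz":40,"twist":-0.16}]' 20
```

```text
clock: 1.25
tool_pos: [0.3688, -0.2815, 0.2797]
eef_rot: [0.995, 0.101, 0.002, -0.001]
contact_force: [0.4, -0.1, 0.8]
opening: 0.298
finger_force: 0.0
```

```bash
python3 -m pendant '[{"claw":0,"dx":90,"dy":300},{"claw":0,"dx":90,"dy":300},{"claw":0,"dx":90,"dy":300},{"claw":0,"dx":90,"dy":300},{"claw":0,"dx":90,"dy":300},{"claw":0,"dx":90,"dy":300},{"claw":0,"dx":90,"dy":300},{"claw":0,"dx":90,"dy":300}]'
python3 -m pendant '[{"claw":0,"dx":40,"dy":170,"dz":-60},{"claw":0,"dx":40,"dy":170,"dz":-60},{"claw":0,"dx":40,"dy":170,"dz":-60},{"claw":0,"dx":40,"dy":170,"dz":-60},{"claw":0,"dx":40,"dy":170,"dz":-60},{"claw":0,"dx":40,"dy":170,"dz":-60}]'
python3 - <<'E'
from h import *
from scipy.spatial.transform import Rotation as R
s=r.get_state();p,d=eyes.snapshot("wrist");cv2.imwrite("pics/w1.png",p);np.save("pics/w1.npy",d)
i=eyes.camera_info("wrist");K=np.array(i["K"],float);D=np.array(i["D"],float)
T=np.eye(4);T[:3,:3]=R.from_quat(s["eef_rot"]).as_matrix();T[:3,3]=s["tool_pos"]
M=T@np.array(i["T_tool_cam"]);np.save("pics/M1.npy",M)
print(s["clock"],s["tool_pos"],s["eef_rot"],s["opening"])
def wz(u,v,z):
    n=cv2.undistortPoints(np.array([[[u,v]]],float),K,D)[0,0];k=M[:3,:3]@[n[0],n[1],1];return M[:3,3]+k*(z-M[2,3])/k[2]
for o in nets.place_of("wrist","switch_a")[:3]:
    u,v=np.array(o["position"])*[640,400];print(o["confidence"],u,v,wz(u,v,.068).round(4))
E
```

```text
1.25 [ 0.36881457 -0.28149051  0.27967671] [ 9.94889779e-01  1.00952236e-01  1.59307567e-03 -6.59988236e-04] 0.29810382736238855validation failed for argument at $[0]...
validation failed for argument at $[0]...
```

View pics/w1.png

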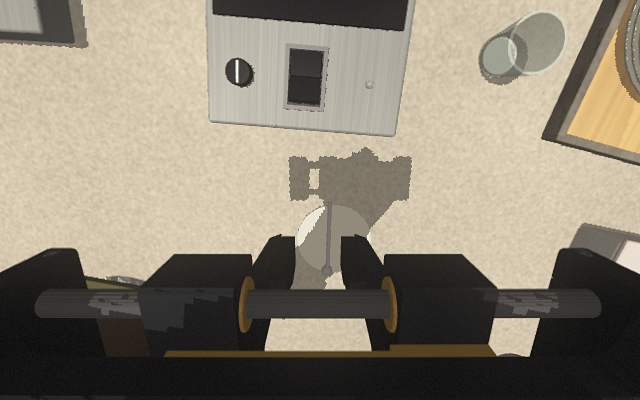

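The rows need every key, so that call was refused. The picture shows the cup warmer ahead (rocker at 305,78), because the arm hasn't travelled further yet.

```bash
cat >> h.py <<'E'
from scipy.spatial.transform import Rotation as R
def wrist(name):
    s=r.get_state();p,d=eyes.snapshot("wrist");cv2.imwrite(f"pics/{name}.png",p)
    i=eyes.camera_info("wrist");K=np.array(i["K"],float);D=np.array(i["D"],float)
    T=np.eye(4);T[:3,:3]=R.from_quat(s["eef_rot"]).as_matrix();T[:3,3]=s["tool_pos"]
    M=T@np.array(i["T_tool_cam"])
    print(s["clock"],s["tool_pos"].round(4),s["eef_rot"].round(4),s["opening"],s["contact_force"])
    def wz(u,v,z):
        n=cv2.undistortPoints(np.array([[[u,v]]],float),K,D)[0,0];k=M[:3,:3]@[n[0],n[1],1];return M[:3,3]+k*(z-M[2,3])/k[2]
    return wz,p
E
python3 -m pendant '[{"claw":0,"dx":90,"dy":300,"dz":0,"twist":0},{"claw":0,"dx":90,"dy":300,"dz":0,"twist":0},{"claw":0,"dx":90,"dy":300,"dz":0,"twist":0},{"claw":0,"dx":90,"dy":300,"dz":0,"twist":0},{"claw":0,"dx":90,"dy":300,"dz":0,"twist":0},{"claw":0,"dx":90,"dy":300,"dz":0,"twist":0},{"claw":0,"dx":90,"dy":300,"dz":0,"twist":0},{"claw":0,"dx":90,"dy":300,"dz":0,"twist":0}]'
python3 -m pendant '[{"claw":0,"dx":-40,"dy":170,"dz":-60,"twist":0},{"claw":0,"dx":-40,"dy":170,"dz":-60,"twist":0},{"claw":0,"dx":-40,"dy":170,"dz":-60,"twist":0},{"claw":0,"dx":-40,"dy":170,"dz":-60,"twist":0},{"claw":0,"dx":-40,"dy":170,"dz":-60,"twist":0},{"claw":0,"dx":-40,"dy":170,"dz":-60,"twist":0}]'
python3 - <<'E'
from h import *
wz,p=wrist("w2")
for o in nets.place_of("wrist","switch_a")[:3]:
    u,v=np.array(o["position"])*[640,400];print(o["confidence"],u,v,wz(u,v,.068).round(4))
E
```

```text
clock: 2.15
tool_pos: [0.4562, 0.0139, 0.2785]
eef_rot: [0.995, 0.097, 0.0, -0.0]
contact_force: [-0.4, -1.3, 0.6]
opening: 0.005
finger_force: 0.0
clock: 2.75
tool_pos: [0.4159, 0.1805, 0.2184]
eef_rot: [0.996, 0.094, -0.0, 0.001]
contact_force: [0.3, -0.4, 0.8]
opening: 0.002
finger_force: 0.0
2.75 [0.4159 0.1805 0.2184] [ 9.955e-01  9.430e-02 -5.000e-04  1.200e-03] 0.001642676242218631 [ 0.32843362 -0.40915135  0.77398118]
0.76 317.888 90.08 [0.5141 0.1973 0.068 ]
```

View pics/w2.png

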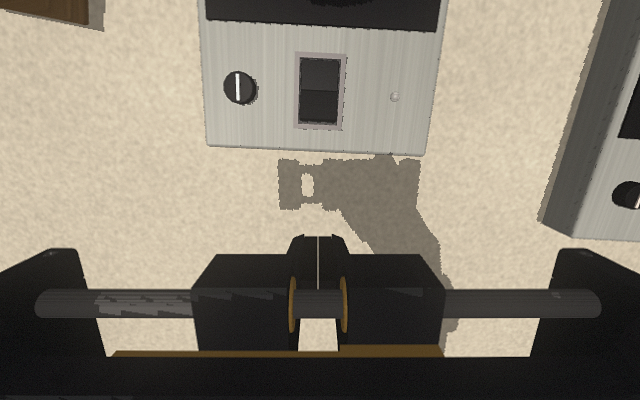

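The wrist picture shows the target rocker with bezel corners at about (299,53), (347,55), (342,130), (294,126). The valley is at about (320,91), the knob at (240,88), and the deck front edge runs from (207,146) to (425,156).

```bash
python3 - <<'E'
from h import *
wz,p=wrist("w3")
c=np.array([wz(u,v,.066)[:2] for u,v in((299,53),(347,55),(342,130),(294,126))]);print(c.round(4),c.mean(0).round(4))
a,b=wz(207,146,.06),wz(425,156,.06);print("front",a,b, "yaw",np.arctan2(a[0]-b[0],-(a[1]-b[1])) )
y=np.arctan2(-(a[0]-b[0]),a[1]-b[1]);print(y,c.mean(0)-.017*np.array([np.cos(y),np.sin(y)]))
for o in nets.place_of("wrist","switch_a")[:1]:
    u,v=np.array(o["position"])*[640,400];print(o["confidence"],u,v,wz(u,v,.068).round(4),wz(320,91,.073))
print(wz(240,88,.078))
E
```

```text
2.85 [0.4164 0.18   0.2189] [9.957e-01 9.310e-02 2.000e-04 1.000e-03] 0.007404267843711372 [1.06500139 0.29259251 0.03640328]
[[0.5447 0.2209]
 [0.5516 0.1749]
 [0.4817 0.1648]
 [0.4764 0.2145]] [0.5136 0.1938]
front [0.43816    0.30368435 0.06      ] [0.4715344  0.06949324 0.06      ] yaw -3.0000365503053117
0.14155610328448137 [0.49676994 0.19140831]
0.93 316.672 89.4 [0.5154 0.198  0.068 ] [0.51410316 0.19444699 0.073     ]
[0.50208357 0.2702377  0.078     ]
```

```bash
python3 -m pendant '[{"claw":0,"dx":82,"dy":9,"dz":-60,"twist":-0.03},{"claw":0,"dx":82,"dy":9,"dz":-60,"twist":-0.03},{"claw":0,"dx":82,"dy":9,"dz":-110,"twist":-0.03},{"claw":0,"dx":82,"dy":9,"dz":-110,"twist":-0.03},{"claw":0,"dx":82,"dy":9,"dz":-120,"twist":-0.03},{"claw":0,"dx":82,"dy":9,"dz":-120,"twist":-0.03},{"claw":0,"dx":82,"dy":9,"dz":-120,"twist":-0.03}]'
python3 - <<'E'
from h import *
s,_=eyes.snapshot("side");cv2.imwrite("pics/s2.png",cv2.resize(s[230:380,180:380],None,fx=4,fy=4))
E
```

```text
clock: 3.65
tool_pos: [0.498, 0.1925, 0.101]
eef_rot: [0.997, 0.081, 0.001, -0.0]
contact_force: [-0.5, 0.5, -0.2]
opening: 0.004
finger_force: 0.0
```

View pics/s2.png

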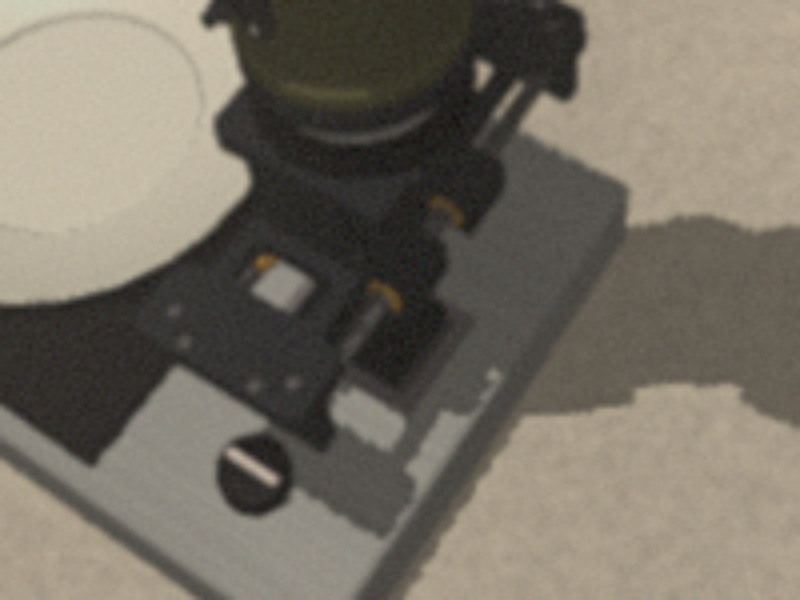

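The closed fingers stand over the raised near half of the rocker, clear of the knob and plate. Now I'll push down in small steps.

```bash
python3 -m pendant '[{"claw":0,"dx":0,"dy":0,"dz":-8,"twist":0},{"claw":0,"dx":0,"dy":0,"dz":-14,"twist":0},{"claw":0,"dx":0,"dy":0,"dz":-18,"twist":0},{"claw":0,"dx":0,"dy":0,"dz":-21,"twist":0},{"claw":0,"dx":0,"dy":0,"dz":-24,"twist":0},{"claw":0,"dx":0,"dy":0,"dz":-26,"twist":0},{"claw":0,"dx":0,"dy":0,"dz":-26,"twist":0}]'
```

```text
clock: 4.4
tool_pos: [0.4975, 0.1923, 0.0728]
eef_rot: [0.997, 0.081, 0.0, 0.0]
contact_force: [-1.2, -1.4, 2.9]
opening: 0.003
finger_force: 0.9
```

```bash
python3 -m pendant '[{"claw":0,"dx":0,"dy":0,"dz":-1,"twist":0},{"claw":0,"dx":0,"dy":0,"dz":-2,"twist":0},{"claw":0,"dx":0,"dy":0,"dz":-2,"twist":0}]'
```

```text
clock: 4.7
tool_pos: [0.4975, 0.1923, 0.0724]
eef_rot: [0.997, 0.081, 0.001, -0.0]
contact_force: [-3.7, -1.0, 17.5]
opening: 0.003
finger_force: 8.9
```

The fingers have hit the end stop (force rose to 17 N with no further travel). I'll lift straight up, back off and check.

```bash
python3 -m pendant '[{"claw":0,"dx":0,"dy":0,"dz":30,"twist":0},{"claw":0,"dx":0,"dy":0,"dz":70,"twist":0},{"claw":0,"dx":-40,"dy":0,"dz":110,"twist":0},{"claw":0,"dx":-80,"dy":0,"dz":145,"twist":0},{"claw":0,"dx":-80,"dy":0,"dz":145,"twist":0},{"claw":0,"dx":-80,"dy":0,"dz":145,"twist":0}]'
python3 - <<'E'
from h import *
wz,p=wrist("w4");a=cv2.resize(p[20:170,190:450],None,fx=2,fy=2)
b=cv2.resize(cv2.imread("pics/w2.png")[20:170,190:450],None,fx=2,fy=2)
s,_=eyes.snapshot("side");o=cv2.imread("pics/side1.png")
c=np.hstack([cv2.resize(x[270:370,210:340],(260,200)) for x in(o,s)])
cv2.imwrite("pics/c4.png",cv2.resize(np.vstack([np.hstack([b,a])[:, :1040],cv2.resize(c,(1040,400))]),(780,525)))
E
```

```text
clock: 5.3
tool_pos: [0.4172, 0.1927, 0.2168]
eef_rot: [0.997, 0.081, 0.001, -0.0]
contact_force: [0.8, 0.5, 0.1]
opening: 0.006
finger_force: 0.0
5.3 [0.4172 0.1927 0.2168] [ 9.967e-01  8.150e-02  1.100e-03 -5.000e-04] 0.005584557765268498 [0.83424481 0.53712928 0.08009721]
```

View pics/c4.png

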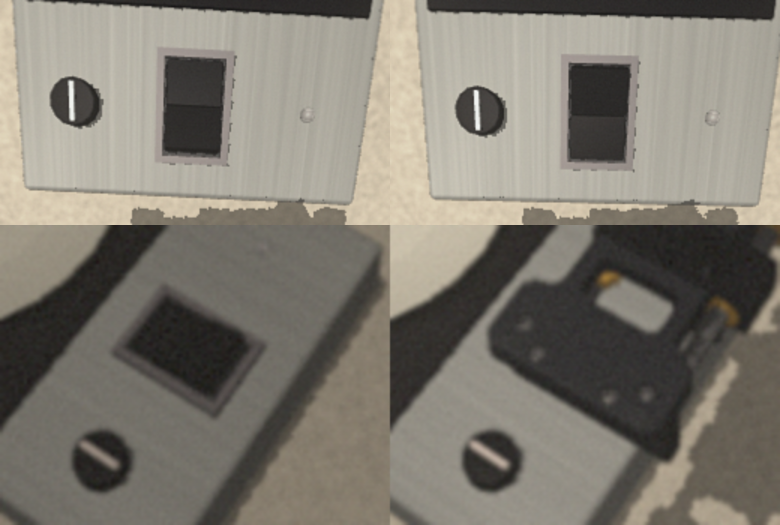

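The shading has swapped: before, the far half was lighter, and now the near half is (top right, rocker at 600,112). The rocker has flipped and stayed over with the gripper clear.

```bash
python3 -c "
from plant import r
print(r.finish_job())"
```

```text
the job is handed in; nothing more can be done
None
```

I switched on the plate's warmer: its rocker snapped over and stayed on, the arm touched neither the plate nor the cup's warmer, and I handed the job in at about 5.4 s.

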